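# Hang the centrifuge guard door on its lift-off hinge and shut it

### The arm

A 6-joint arm with a two-finger parallel gripper is mounted at the origin on the work surface. World frame = base frame: x ahead of the robot, y to its left, z up, the work surface at z = 0. Lengths are in m, angles in rad, forces in N, time in s.
With the tool pointing down it reaches from about 0.375 to 0.975 m from the base axis. Payload 3.8 kg.
Tool frame: the origin (TCP) lies at the very end of the fingers, on their centre line; the grasp point (between the pads) lies 19 mm behind it; z points along the fingers, y is the direction in which the jaws open and shut (so a half turn about z gives the same grasp; the last joint's range is limited). The gripper opens to 85 mm and grips with 20 to 120 N. Pads are 22 mm wide; open, the fingers measure 114 mm over their backs; the gripper's body (76 mm by 85 mm) begins 54 mm behind the grasp point. The pads swing forward as they close: fully open they stand 13 mm farther back than shut.
Start: joints at [1.212, 0.264, 1.604, -0, 1.274, -0.037], TCP at [0.213, 0.64, 0.205] pointing down, gripper open.
Joint ranges: [-2.63, 2.63], [-0.94, 2.18], [0.31, 2.57], [-1.31, 4.45], [0, 2.66], [-2.55, 2.55]. Speed limits (rad/s): [2.57, 2.57, 3.14, 3.14, 3.14, 3.14].

### API

Orientations are given as a rotation vector (axis times angle).
In Python, from workcell import status, read_camera, camera_info, order gives the robot as it stands.
- The arm moves only by the tool move_arm, never from a script. Its argument "deltas" is a list of rows, each a list of 3 entries, a list of its own where there are three numbers: the turn, a rotation vector about the world's x, y, z as a fraction of full scale, then the shift along the world's x, y, z as a fraction of full scale, then the closure, from -1 (fully open) to 1 (shut), so that 0 is half open. A call has 1 to 20 rows; each row is the pose to reach, as a shift and turn from the pose commanded when the call began; what a row does not reach only later rows make up. Full scale, the value 1, is 0.1 m for a shift and pi/2 rad for a turn. A row lasts 1/8 s, in which the tool goes at most 62.5 mm and 10.7 degrees, less where a joint would pass 70% of its speed; a pose out of reach is approached as far as the arm can. A call with a number of a shift or a turn outside -1 to 1 is refused whole. A call with a gripper value outside its range is refused whole. The fingers move at their own pace and stop on an object; "grip_force" is the grip in N (left out, the last holds). Time passes only in rows, so rows that repeat a pose let the fingers close. It gives the time, the measured TCP pose, the force and the opening at its end, in the units of the state.
- status.read_state(): the state, without advancing time (a new reading comes with each control period).
- read_camera(name): name is "scene" or "top" or "wrist"; returns (picture, depth): 420x560x3 uint8, red, green, blue; 420x560 float32, m along the optical axis (not along the pixel's ray), 0 where there is no reading.
- camera_info(name): a dict with "K" (3x3 intrinsics, pixels), "D" ([k1, k2, p1, p2, k3] as OpenCV has them; the pictures are not rectified), "R" (3x3) and "t" (3): a world point X has camera coordinates R X + t. Camera axes: x right, y down, z forward; pixel columns grow to the right and rows downward; lengths in m; the calibration is good to about 2 mm. A picture is of the moment at which its call begins: read the wrist's pose just before it. camera_info takes no time and is no camera call; for the wrist camera it gives the pose at the moment of the call.
- order.finish_job(): hands the job in, once; it reports no verdict.
The state is a dict: "time": time; "q": joint angles; "joint_vel": joint speeds; "joint_torque": joint torques, N m; "tool_pos": TCP position; "tcp_rot": TCP orientation; "wrist_force": force on the tool from outside, world axes, zero at the start; "torque": the same for the moment, N m; "width": opening from 0.0 (shut) to 1.0 (fully open).
Only numpy, scipy, OpenCV 4.12 (cv2) and the standard library are available. Lean on these libraries where they do the work, as an engineer would, in place of code of your own. Each camera call takes 0.05 s, during which the arm holds its last target. There are 200 camera calls.

### The job

Lift the green guard door out of its pine rack and, with the door standing wide open towards the robot, lower both its hinge knuckles gently onto the two upright brass pins of the centrifuge guard until they sit fully home. Then swing the door shut against the latch post and let go. Never force or slam the door against the guard, and leave the glass tubes, brush holder and spindle where they stand.

Things in the scene. Friction and masses are not known exactly. Their poses are not given: they have to be found in the camera images.
- door: Loose guard door, 0.2 to 0.32 kg, upright in the rack. Origin: on the knuckle axis at the lower face of the lower knuckle. x runs along the panel to the free edge, z up the knuckle axis, y normal to the panel. Green panel 6 mm thick, x 16 to 145, z -12 to 106 mm. Two steel knuckles: tubes, outer diameter 22, bore 10, length 20, open both ends, at z 0 to 20 and 75 to 95.
- door_grip (a point): Centre of the dark wooden grip pad at the door's top edge: x 76, y 0, z 93 mm of the door. The pad is 60 long (x), 14 thick (y), 34 high (z), its top at z 110. Axes as the door's. Pinch it across its 14 mm from above.
- door_edge (a point): Point near the door's free edge: x 138, y 0, z 55 of the door.
- guard: Fixed stand around a small centrifuge, base plate 12 mm thick. Origin on the table under the hinge mark. The shut door runs from the hinge along +y at x = 0; it opens towards -x (robot side), and wide open points along -x. The grey hinge post (x -31 to 31, y -43 to -29, top z 130 mm) stands on the -y side of the pins.
- hinge_mark (a point): Nominal hinge axis at the lower seat: guard x 0, y 0, z 45 mm; axes as the guard's. Both pins sit on one steel plate clamped in slots: the true axis lies up to 15 mm either way along the guard's x from this mark, not shown in this reading; see or feel for it. Along y it is true. Seated, the knuckles' lower faces rest on the seats and the door's origin is at this height.
- latch (a point): Where the back of the shut door meets the grey latch post: guard x 4, y 138, z 100 mm; axes as the guard's. Post y 125 to 165, x 4 to 20, top z 157. Nothing latches: the hung door turns freely and sags a little (0.03 rad); its lower edge rides up a brass ramp onto a sill by the post (2 to 3 N) and stays there. Over 40 N between door and guard counts as forcing.
- rack: Fixed pine rack 100 mm long (x), 70 wide. A slot 8 wide along x holds the door's lower edge: floor z 12, walls 16 thick up to z 48. Origin on the table under the slot's middle. The door's grip pad is over the rack's middle, its knuckles past the +x end (away from the robot). Lift at least 45 mm to clear.
- tube_a: Clear glass tube, 25 mm diameter, 95 mm tall, standing in a pine ledge 60 x 130 x 35 mm; origin at its foot, 7 mm over the table. Fragile, leave alone.
- tube_b: The same, the second tube in the ledge, 70 mm from the first. Fragile, leave alone.
- brush_holder: Brass carbon-brush holder, 44 x 26 mm, 38 mm tall, standing on the table; origin under its centre. Leave alone.
- spindle: Steel armature spindle standing on its flange, 44 mm diameter, 75 mm tall; origin under its centre. Leave alone.
- knuckle_upper (a point): Lower face of the upper knuckle, on the knuckle axis: x 0, y 0, z 75 mm of the door. Axes as the door's. The door's mass centre is near x 73, z 57.
- rotor_top (a point): Top of the knob on the bright domed rotor cover (radius 70 mm, on a green bowl of radius 78): guard x 145, y 65, z 115 mm, behind the shut door.
- hinge_mark_upper (a point): The same at the upper seat, z 120 mm. Two equal upright brass pins on one axis, diameter 8, 24 mm long from seat to tip (tips at z 69 and 144), flat-ended. Each seat tops an arm 8 thick, 13 to 16 wide, reaching from the hinge post along +y: bring the lower knuckle in sideways between the lower pin's tip and the upper arm's underside (z 69 to 112).
Things that resemble listed ones, but are neither listed nor needed, are in the scene too. There is more than one size of the door; the one meant has the size given above.

How it is judged:
By the outcome, as a careful person would: the job done as asked, in the order asked, and still so for the second after the job is handed in, with the robot touching nothing.
It also fails if it takes over 72 s, if anything falls off the work surface, if the arm or the gripper's body presses on something with over 40 N, if the wrist force passes 120 N, or if a joint passes its speed limit or range.

## Working session

There is one attempt and no reset: what is moved stays moved. The work goes in short steps, Python scripts to look and compute and a tool call to move; the robot and the scene stay as the last step left them, time stands still between calls to the robot, and variables do not carry over. Pictures are saved under pics/ and viewed, about 8 in all and at most 12, crops included, and the job is handed in when it is done.

Besides the shell and the picture viewer there is one more tool, called after "Call:" by a JSON object that holds its "fn" and its "kwargs", one argument or row to a line. move_arm: Moves the arm, as the interface text tells. Its arguments: {"type":"object","properties":{"deltas":{"type":"array","items":{"type":"array"}},"grip_force":{"type":"number"}},"required":["deltas"]}

```bash
ls; mkdir -p pics
cat > h.py <<'E'
import numpy as np, cv2
from workcell import status, read_camera, camera_info, order
def pts(name):
    ci=camera_info(name); im,d=read_camera(name)
    K=np.array(ci["K"]);D=np.array(ci["D"],float);R=np.array(ci["R"]);t=np.array(ci["t"])
    v,u=np.mgrid[0:420,0:560]
    n=cv2.undistortPoints(np.stack([u,v],-1).reshape(-1,1,2).astype(float),K,D).reshape(420,560,2)
    P=np.dstack([n*d[...,None],d])
    W=(P-t)@R
    W[d==0]=np.nan
    return im,d,W
def save(im,n): cv2.imwrite("pics/"+n,im[...,::-1])
E
python3 - <<'E'
from h import *
print(status.read_state())
for n in("scene","top"):
    im,d,W=pts(n); save(im,n+"0.png"); np.savez(n+"0.npz",im=im,d=d,W=W)
    ci=camera_info(n); print(n,-np.array(ci["R"]).T@np.array(ci["t"]),np.array(ci["R"]).round(2).tolist())
E
```

```text
pics
{'time': 0.0, 'q': array([ 1.21210999e+00,  2.64756573e-01,  1.60540135e+00, -5.29676038e-06,
        1.27369925e+00, -3.68875817e-02]), 'joint_vel': array([ 0.00043947, -0.00070425,  0.00070485, -0.00015455, -0.00011548,
       -0.00031172]), 'joint_torque': array([-1.50845783e-03, -5.15101111e+01, -3.67313325e+01, -1.77138018e-04,
        1.27956702e-02,  1.57355157e-05]), 'tool_pos': array([0.21319763, 0.63959867, 0.20364502]), 'tcp_rot': array([-0.50322888, -3.10057872,  0.00348883]), 'wrist_force': array([0.1454425 , 0.30728817, 0.18038263]), 'torque': array([-0.05455772, -0.03172955, -0.01548543]), 'width': 0.9979119136811797}
scene [ 1.03655279 -0.47778714  0.63803466] [[0.71, 0.7, 0.02], [0.43, -0.41, -0.8], [-0.55, 0.58, -0.59]]
top [0.33221248 0.06600283 1.29115479] [[-0.05, -1.0, -0.01], [-0.98, 0.05, -0.2], [0.2, -0.01, -0.98]]
```

View pics/scene0.png

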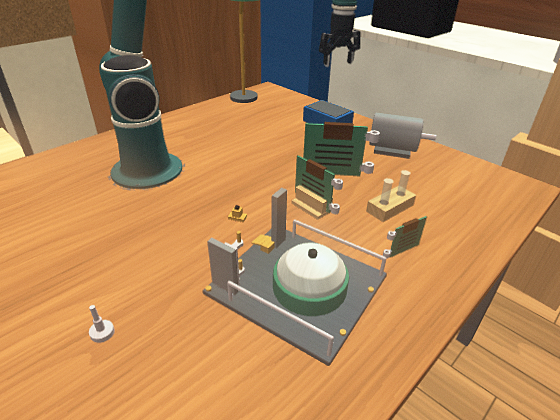

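View pics/top0.png

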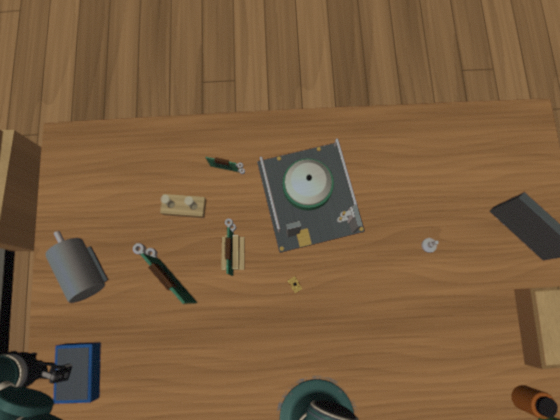

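Scene: the target door stands in the rack at scene (315,180), top (230,250). A larger one is at (335,150) and a smaller one at (408,235). The guard has its pins at top (347,215) and its latch post at (293,225). Next I measure these.

Run:
```python
from h import *
T=np.load("top0.npz"); S=np.load("scene0.npz")
def crop(z,r,n,k):
    v0,v1,u0,u1=r; save(cv2.resize(z["im"][v0:v1,u0:u1],None,fx=k,fy=k,interpolation=cv2.INTER_CUBIC),n)
a=cv2.resize(T["im"][190:290,210:370],None,fx=5,fy=5,interpolation=cv2.INTER_CUBIC); save(a,"topc.png")
W=T["W"]
for nm,(u,v) in dict(k1=(229,222),k2=(233,227),pad=(230,248),rack=(240,252),knob=(309,178),latch=(293,225),hp=(352,218),pin=(343,213),table=(400,200),brush=(295,285),spindle=(430,245)).items(): print(nm,W[v,u].round(3))
# heights map regions
z=W[...,2]
def reg(nm,zl,zh,u0,u1,v0,v1):
    m=(z>zl)&(z<zh); q=np.zeros_like(m); q[v0:v1,u0:u1]=m[v0:v1,u0:u1]
    p=W[q]
    if len(p)<4: print(nm,len(p));return
    r=cv2.minAreaRect((p[:,:2]*1000).astype(np.float32)); print(nm,len(p),np.median(p,0).round(3),r, 'zmax',p[:,2].max().round(3))
reg("rack",.04,.056,215,250,225,280)
reg("pad",.11,.2,215,245,230,262)
reg("door",.07,.2,215,245,210,280)
reg("latch",.145,.17,280,305,215,235)
reg("hpost",.122,.14,330,370,200,235)
reg("pins",.100,.121,330,370,200,235)
reg("base",.005,.02,255,370,135,255)
```

```text
k1 [0.582 0.236 0.   ]
k2 [0.565 0.223 0.004]
pad [0.485 0.219 0.12 ]
rack [0.486 0.203 0.012]
knob [ 0.678 -0.013  0.113]
latch [0.534 0.041 0.158]
hp [ 0.555 -0.129  0.105]
pin [ 0.564 -0.099  0.143]
table [ 0.625 -0.302 -0.001]
brush [0.378 0.043 0.038]
spindle [ 0.474 -0.366  0.04 ]
rack 267 [0.488 0.216 0.048] ((490.185791015625, 225.0630340576172), (40.5693244934082, 149.6781005859375), 87.0127182006836) zmax 0.055
pad 162 [0.487 0.224 0.133] ((492.7602844238281, 224.78219604492188), (13.365702629089355, 87.97776794433594), 87.33175659179688) zmax 0.139
door 323 [0.489 0.224 0.127] ((493.1044616699219, 226.83534240722656), (19.325122833251953, 155.259765625), 85.5566635131836) zmax 0.139
latch 92 [0.535 0.041 0.157] ((535.4850463867188, 40.83643341064453), (16.146570205688477, 39.49488067626953), 10.523416519165039) zmax 0.163
hpost 162 [ 0.562 -0.136  0.129] ((555.28564453125, -121.56056213378906), (62.033836364746094, 50.08805465698242), 9.730182647705078) zmax 0.14
pins 58 [ 0.562 -0.123  0.116] ((549.1160888671875, -121.38029479980469), (62.876922607421875, 33.106361389160156), 28.904705047607422) zmax 0.121
base 5105 [ 0.624 -0.025  0.012] ((661.0665283203125, -27.387435913085938), (363.6347351074219, 384.9583740234375), 87.04698181152344) zmax 0.02
```

View pics/topc.png

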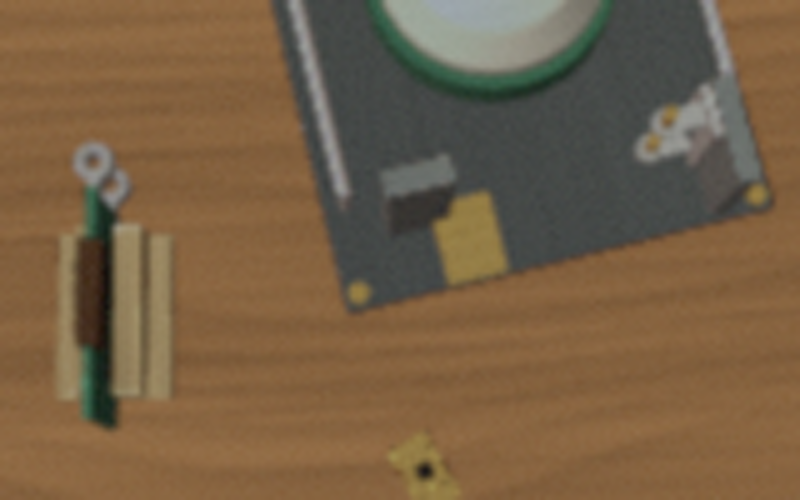

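Crop: door upright in the rack with its pad at crop (92,290) and knuckles at (93,160)/(115,187). Guard: pins at (669,117)/(652,145), latch post (418,185), ramp (470,235). Next: ray casts for yaw and rack line, then move.

```bash
cat >> h.py <<'E'
def cast(ci,u,v,z):
    K=np.array(ci["K"]);D=np.array(ci["D"],float);R=np.array(ci["R"]);t=np.array(ci["t"])
    n=cv2.undistortPoints(np.array([[[float(u),float(v)]]]),K,D).ravel()
    d=R.T@np.array([n[0],n[1],1]); c=-R.T@t
    return c+d*(z-c[2])/d[2]
E
python3 - <<'E'
from h import *
ci=camera_info("top"); T=np.load("top0.npz"); im=T["im"]; W=T["W"]
f=lambda u,v:(210+(u+.5)/5-.5,190+(v+.5)/5-.5)
for nm,u,v,z in [("pinU",669,117,.144),("pinL",652,145,.069),("knU",93,160,.119),("knL",115,187,.044),("ramp",470,235,.012)]: print(nm,cast(ci,*f(u,v),z).round(4))
m=(im[...,0]<95)&(im[...,0]>im[...,1]+12)
m[:230]=0;m[265:]=0;m[:,:222]=0;m[:,238:]=0
vu=np.argwhere(m)
P=np.array([cast(ci,u,v,.134) for v,u in vu]); print(len(P),cv2.minAreaRect((P[:,:2]*1000).astype(np.float32)))
z=W[...,2]; q=(z>.042)&(z<.054); q[:225]=0;q[280:]=0;q[:,:236]=0;q[:,250:]=0; q&=(im[...,0]>120)
P=W[q]; print("rackR",len(P),cv2.minAreaRect((P[:,:2]*1000).astype(np.float32)))
E
```

```text
pinU [ 0.5633 -0.0999  0.144 ]
pinL [ 0.5622 -0.0994  0.069 ]
knU [0.5606 0.2223 0.119 ]
knL [0.5581 0.2196 0.044 ]
ramp [0.523 0.008 0.012]
114 ((492.73248291015625, 222.1967315673828), (18.81853675842285, 73.23688507080078), 81.94678497314453)
rackR 68 ((484.3811950683594, 209.7687225341797), (5.701729774475098, 98.25360107421875), 86.89988708496094)
```

Call:
{"fn": "move_arm", "kwargs": {
  "deltas": [
    [[0, 0, 0.1], [0.6, -0.6, 0.3], -1],
    [[0, 0, 0.15], [1, -1, 0.6], -1],
    [[0, 0, 0.15], [1, -1, 0.8], -1]
  ]
}}

```text
time: 0.48
tool_pos: [0.3148, 0.5377, 0.2843]
tcp_rot: [-0.137, -3.138, 0.005]
wrist_force: [-0.3, 0.4, 0.9]
width: 0.998
```

Call:
{"fn": "move_arm", "kwargs": {
  "deltas": [
    [[0, 0, 0], [0.5, -0.6, 0.0], -1],
    [[0, 0, 0], [1, -1, 0], -1],
    [[0, 0, 0], [1, -1, 0], -1]
  ]
}}

```text
time: 0.85
tool_pos: [0.4156, 0.4377, 0.2846]
tcp_rot: [0.141, 3.138, -0.002]
wrist_force: [-0.6, 0.6, 0.5]
width: 1.002
```

Call:
{"fn": "move_arm", "kwargs": {
  "deltas": [
    [[0, 0, 0], [0.0, -0.6, 0.0], -1],
    [[0, 0, 0], [0, -1, 0], -1],
    [[0, 0, 0], [0, -1, 0], -1]
  ]
}}

```text
time: 1.23
tool_pos: [0.413, 0.3387, 0.2847]
tcp_rot: [-0.139, -3.138, 0.001]
wrist_force: [-0.2, 0.7, 0.3]
width: 0.999
```

Call:
{"fn": "move_arm", "kwargs": {
  "deltas": [
    [[0, 0, 0.02], [0.5, -0.6, 0.0], -1],
    [[0, 0, 0.02], [0.72, -1, 0], -1],
    [[0, 0, 0.02], [0.72, -1, 0], -1],
    [[0, 0, 0.02], [0.72, -1, 0], -1]
  ]
}}

```text
time: 1.72
tool_pos: [0.4852, 0.2415, 0.2846]
tcp_rot: [-0.086, -3.139, -0.001]
wrist_force: [0.7, 0.2, 0.4]
width: 1.004
```

Run:
```python
from h import *
s=status.read_state();print(s["tool_pos"],s["tcp_rot"])
im,d,W=pts("wrist"); ci=camera_info("wrist"); save(im,"w1.png"); np.savez("w1.npz",im=im,d=d,W=W)
print(-np.array(ci["R"]).T@np.array(ci["t"]),np.array(ci["R"]).round(2).tolist())
z=W[...,2]
for a,b in [(.125,.145),(.108,.125),(.04,.056)]:
    m=(z>a)&(z<b); p=W[m]; print(a,m.sum(), np.median(p,0) if m.any() else 0, cv2.minAreaRect((p[:,:2]*1000).astype(np.float32)) if m.any() else 0)
```

```text
[0.48523279 0.24151641 0.28460021] [-8.61369738e-02 -3.13927100e+00 -1.40240452e-03]
[0.40422841 0.24622542 0.45438926] [[0.05, 1.0, 0.0], [0.95, -0.05, 0.32], [0.32, -0.01, -0.95]]
0.125 3800 [0.46383927 0.33994961 0.13447537] ((447.3138427734375, 238.7992401123047), (184.63406372070312, 455.82080078125), 8.254870414733887)
0.108 1486 [0.52440415 0.22987952 0.11736348] ((503.6039733886719, 187.35018920898438), (197.88192749023438, 515.3275756835938), 20.796926498413086)
0.04 4709 [0.50602828 0.23501055 0.04839107] ((602.9017944335938, 209.31202697753906), (365.6234130859375, 589.1314086914062), 24.778438568115234)
```

View pics/w1.png

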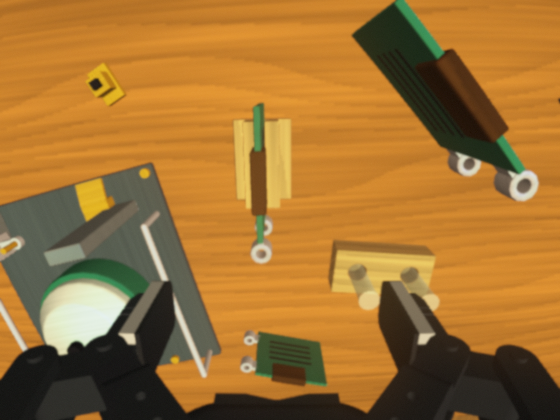

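Wrist: target door's pad at (260,182), upper knuckle at (261,253); guard to the lower left. Next I cast those pixels.

Run:
```python
from h import *
ci=camera_info("wrist"); T=np.load("w1.npz"); im=T["im"].astype(int); W=T["W"]; z=W[...,2]
m=(im[...,0]<130)&(im[...,0]>im[...,1]+15); m[:140]=0;m[220:]=0;m[:,:242]=0;m[:,278:]=0
vu=np.argwhere(m); print(vu.min(0),vu.max(0))
P=np.array([cast(ci,u,v,.134) for v,u in vu])
for v in range(155,212,8):
    us=vu[vu[:,0]==v][:,1]
    if len(us): a=cast(ci,us.min()-.5,v,.134);b=cast(ci,us.max()+.5,v,.134); print(v,us.min(),us.max(),a.round(4),b.round(4))
q=m&(z>.128)&(z<.14); p=W[q]; print("padtop",len(p),p.mean(0),cv2.minAreaRect((p[:,:2]*1000).astype(np.float32)))
q=(z>.11)&(z<.126); q[:240]=0;q[268:]=0;q[:,:245]=0;q[:,275:]=0; p=W[q]; print("kn",len(p),p.mean(0),cv2.minEnclosingCircle((p[:,:2]*1000).astype(np.float32)))
print("kn ray",cast(ci,261,253,.119))
q=(z>.08)&(W[...,1]>.26)&(W[...,1]<.5)&(W[...,0]>.38);q[210:]=0;print("bigdoor ymin",np.nanmin(W[q][:,1]),W[q].max(0))
```

```text
[145 250] [215 265]
155 250 264 [0.4566 0.2202 0.134 ] [0.4573 0.2335 0.134 ]
163 251 264 [0.4638 0.2206 0.134 ] [0.4645 0.2331 0.134 ]
171 251 265 [0.471  0.2201 0.134 ] [0.4718 0.2335 0.134 ]
179 251 265 [0.4784 0.2195 0.134 ] [0.4791 0.2331 0.134 ]
187 252 265 [0.4859 0.2199 0.134 ] [0.4866 0.2326 0.134 ]
195 252 265 [0.4934 0.2193 0.134 ] [0.4941 0.2321 0.134 ]
203 252 265 [0.5011 0.2188 0.134 ] [0.5018 0.2317 0.134 ]
211 252 265 [0.5088 0.2182 0.134 ] [0.5095 0.2312 0.134 ]
padtop 899 [0.48235053 0.22583255 0.134698  ] ((484.33319091796875, 225.80323791503906), (13.039685249328613, 60.292842864990234), 87.72842407226562)
kn 334 [0.55809325 0.22271301 0.11818463] ((555.7904663085938, 222.88534545898438), 13.715055465698242)
kn ray [0.55900563 0.22311171 0.119     ]
bigdoor ymin 0.36548803574873207 [0.50805035 0.48261376 0.17156058]
```

Call:
{"fn": "move_arm", "kwargs": {
  "deltas": [
    [[0, 0, 0.008], [0.3, -0.6, 0.0], -1],
    [[0, 0, 0.008], [0.6, -1, 0], -1]
  ]
}}

```text
time: 2.02
tool_pos: [0.5453, 0.1419, 0.2852]
tcp_rot: [0.059, 3.141, 0.001]
wrist_force: [0.5, 0.2, 0.2]
width: 1.001
```

Call:
{"fn": "move_arm", "kwargs": {
  "deltas": [
    [[0, 0, 0], [0.0, -0.6, 0.0], -1],
    [[0, 0, 0], [0, -1, 0], -1]
  ]
}}

```text
time: 2.28
tool_pos: [0.5455, 0.0404, 0.2848]
tcp_rot: [-0.063, -3.141, -0.0]
wrist_force: [0.4, -0.2, 0.2]
width: 1.006
```

Call:
{"fn": "move_arm", "kwargs": {
  "deltas": [
    [[0, 0, 0], [0.0, -0.6, 0.0], -1],
    [[0, 0, 0], [0, -1, 0], -1],
    [[0, 0, 0], [0, -1, 0], -1],
    [[0, 0, 0], [0, -1, 0], -1]
  ]
}}

```text
time: 2.78
tool_pos: [0.5456, -0.0578, 0.2849]
tcp_rot: [-0.064, -3.141, -0.002]
wrist_force: [-0.1, 0.8, -0.1]
width: 0.998
```

Run:
```python
from h import *
s=status.read_state();print(s["tool_pos"],s["tcp_rot"])
im,d,W=pts("wrist"); save(im,"w2.png"); ci=camera_info("wrist");np.savez("w2.npz",im=im,d=d,W=W,**{k:np.array(ci[k],float) for k in("K","D","R","t")})
```

```text
[ 0.5456404  -0.05778737  0.28491069] [-6.38214366e-02 -3.14086645e+00 -1.65970236e-03]
```

View pics/w2.png

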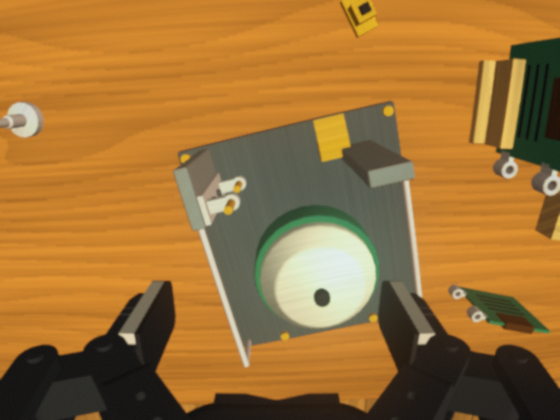

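Wrist over guard: upper pin near (231,206), lower pin near (240,185), latch post top (390,172), hinge post top (190,195). Now extract sub-pixel positions.

Run:
```python
from h import *
T=np.load("w2.npz"); im=T["im"]; W=T["W"]; z=W[...,2]; ci={k:T[k] for k in("K","D","R","t")}
c=im.astype(int); m=(c[...,0]>c[...,2]+60)&(c[...,0]>110)
m[:170]=0;m[222:]=0;m[:,:215]=0;m[:,255:]=0
n,l,st,ce=cv2.connectedComponentsWithStats(m.astype(np.uint8)); print(st[1:],ce[1:].round(1))
for v in range(176,218):print(v,"".join("%4d"%(c[v,u,0]-c[v,u,2]) for u in range(218,250)), )
q=(z>.15)&(z<.165);q[:130]=0;q[200:]=0;q[:,:330]=0;q[:,425:]=0;p=W[q];print("latch",len(p),p.mean(0),cv2.minAreaRect((p[:,:2]*1000).astype(np.float32)))
q=(z>.126)&(z<.134);q[:140]=0;q[240:]=0;q[:,:165]=0;q[:,212:]=0;p=W[q];print("hpost",len(p),p.mean(0),cv2.minAreaRect((p[:,:2]*1000).astype(np.float32)))
print("knob",cast(ci,321.5,295,.115))
save(cv2.resize(im[140:240,160:260],None,fx=6,fy=6,interpolation=cv2.INTER_CUBIC),"w2c.png")
```

```text
[[233 181   9  12  83]
 [223 199  12  16 132]] [[237.3 187. ]
 [229.1 207.1]]
176   43  38  25  17  14  13  13  13  12  12  13  13  12  12  12  14  15  20  22  25  27  29  28  29  28  22  17  12  10  10  11  10
177   45  40  30  18  13  12  14  12  13  14  13  14  14  15  16  18  22  23  25  27  28  30  31  31  32  30  23  15  11  10  11  10
178   44  42  34  20  14  13  13  14  13  15  17  19  20  20  23  24  25  25  27  26  27  27  27  29  30  32  30  22  14  10  11  12
179   46  42  35  24  17  16  17  18  20  22  23  25  25  26  26  26  26  26  26  28  31  30  30  27  30  30  33  29  18  11  10  10
180   46  42  36  27  23  22  23  24  26  27  27  28  28  27  26  26  27  27  32  39  43  46  43  34  28  28  29  30  22  12   9  10
181   44  40  34  30  28  27  27  27  27  27  27  27  28  25  27  26  27  29  39  56  71  77  69  52  34  28  29  29  23  14  10  11
182   39  35  30  29  28  27  27  27  26  26  26  25  26  25  26  26  29  37  53  76  99 109 103  78  49  32  28  28  24  14   9   9
183   39  31  29  27  27  26  27  26  26  26  26  26  26  27  26  28  33  48  69  97 115 12
[... 4202 characters left out ...]
 38  51  51  43  29  19  13  11  10  11   9  12  10  10   9   9  10  10  11   9   9  10  10   9
216   13  12  12  13  12  12  12  14  16  19  18  17  14  12  12  11  10  11  12  10  10   9  10  10  10  10   9   9  10   9  10  10
217   13  12  12  12  11  13  13  12  13  12  12  12  12  11  12  11  11  10  11  10  10  11  10   9  10  11  10  10   8   9  10  10
latch 969 [0.5338928  0.03905951 0.15723617] ((534.6844482421875, 39.97139358520508), (16.66969108581543, 40.52936935424805), 11.299654960632324)
hpost 1134 [ 0.55880654 -0.13707528  0.13012453] ((557.0999145507812, -136.87013244628906), (61.3494987487793, 20.4338436126709), 11.680953979492188)
knob [ 0.67446384 -0.01326645  0.115     ]
```

View pics/w2c.png

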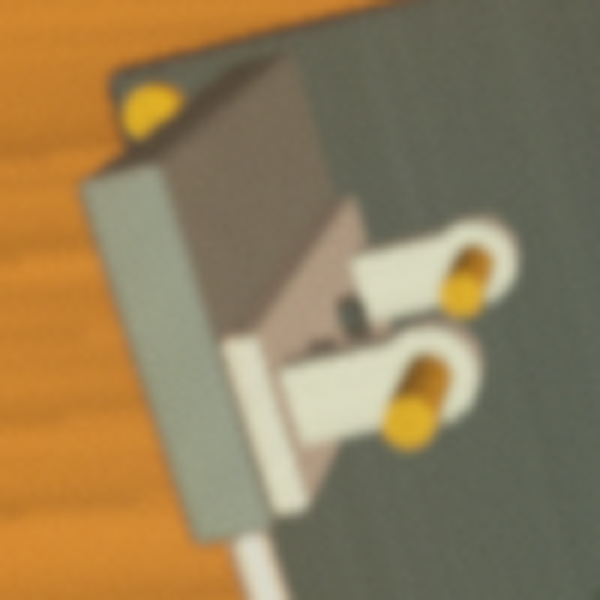

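Run:
```python
from h import *
T=np.load("w2.npz"); ci={k:T[k] for k in("K","D","R","t")}
u=cast(ci,227.8,210.1,.144);l=cast(ci,236.6,188.9,.069);print(u,l)
for yaw in (10.2,11,11.5):
    a=np.radians(yaw);x=np.array([np.cos(a),np.sin(a)]);y=np.array([-x[1],x[0]])
    for nm,Lt,K in (("w",np.array([.5343,.0395]),np.array([.6745,-.0133])),("t",np.array([.5355,.0408]),np.array([.678,-.013]))):
        o=Lt-.012*x-.145*y; o2=K-.145*x-.065*y
        print(yaw,nm,o.round(4),o2.round(4),[((p[:2]-o)@x,(p[:2]-o)@y) for p in (u,l)])
```

```text
[ 0.56508552 -0.10153558  0.144     ] [ 0.56525035 -0.10124656  0.069     ]
10.2 w [ 0.5482 -0.1053] [ 0.5433 -0.103 ] [(np.float64(0.017323724804848745), np.float64(0.0007417582361775413)), (np.float64(0.01753712629039417), np.float64(0.0009970165719145518))]
10.2 t [ 0.5494 -0.104 ] [ 0.5468 -0.1027] [(np.float64(0.015912479912870217), np.float64(-0.0003251943657989865)), (np.float64(0.016125881398415642), np.float64(-6.993603006197596e-05))]
11 w [ 0.5502 -0.1051] [ 0.5446 -0.1048] [(np.float64(0.015309046282584756), np.float64(0.0006814891454082118)), (np.float64(0.015525990929525592), np.float64(0.0009337430495602363))]
11 t [ 0.5514 -0.1038] [ 0.5481 -0.1045] [(np.float64(0.013883041968458071), np.float64(-0.0003656553986219111)), (np.float64(0.014099986615398907), np.float64(-0.00011340149446988658))]
11.5 w [ 0.5514 -0.105 ] [ 0.5454 -0.1059] [(np.float64(0.01404951967619666), np.float64(0.000658107842234197)), (np.float64(0.01426865736519928), np.float64(0.000908458966167789))]
11.5 t [ 0.5526 -0.1037] [ 0.5489 -0.1056] [(np.float64(0.012614431715909327), np.float64(-0.0003765527524722445)), (np.float64(0.01283356940491195), np.float64(-0.0001262016285386524))]
```

Call:
{"fn": "move_arm", "kwargs": {
  "deltas": [
    [[0, 0, 0], [-0.3, 0.6, 0.0], -1],
    [[0, 0, 0], [-0.61, 1, 0], -1]
  ]
}}

```text
time: 3.08
tool_pos: [0.4838, 0.0433, 0.2848]
tcp_rot: [-0.064, -3.141, -0.002]
wrist_force: [0.5, 0.2, -0.8]
width: 1.003
```

Call:
{"fn": "move_arm", "kwargs": {
  "deltas": [
    [[0, 0, 0], [0, 0.6, 0.0], -1],
    [[0, 0, 0], [0, 1, 0], -1]
  ]
}}

```text
time: 3.32
tool_pos: [0.4833, 0.1443, 0.2854]
tcp_rot: [0.06, 3.14, 0.002]
wrist_force: [-0.2, 0.1, -0.2]
width: 0.999
```

Call:
{"fn": "move_arm", "kwargs": {
  "deltas": [
    [[0, 0, 0], [0, 0.5, 0.0], -1],
    [[0, 0, 0], [0, 0.84, -0.5], -1],
    [[0, 0, 0], [0, 0.84, -0.9], -1],
    [[0, 0, 0], [0, 0.84, -0.9], -1],
    [[0, 0, 0], [0, 0.84, -0.9], -1]
  ]
}}

```text
time: 3.95
tool_pos: [0.4849, 0.2254, 0.1965]
tcp_rot: [0.064, 3.139, 0.001]
wrist_force: [-0.3, 0.3, 0.5]
width: 1.0
```

Call:
{"fn": "move_arm", "kwargs": {
  "deltas": [
    [[0, 0, 0], [-0.01, 0, -0.5], -1],
    [[0, 0, 0], [-0.01, 0, -0.95], -1],
    [[0, 0, 0], [-0.01, 0, -0.97], -1],
    [[0, 0, 0], [-0.01, 0, -0.97], -1],
    [[0, 0, 0], [-0.01, 0, -0.97], 0.3],
    [[0, 0, 0], [-0.01, 0, -0.97], 0.5],
    [[0, 0, 0], [-0.01, 0, -0.97], 0.7],
    [[0, 0, 0], [-0.01, 0, -0.97], 1],
    [[0, 0, 0], [-0.01, 0, -0.97], 1],
    [[0, 0, 0], [-0.01, 0, -0.97], 1],
    [[0, 0, 0], [-0.01, 0, -0.97], 1]
  ],
  "grip_force": 30
}}

```text
time: 5.32
tool_pos: [0.4837, 0.2245, 0.0984]
tcp_rot: [0.066, 3.141, 0.0]
wrist_force: [-0.9, 0.4, 4.7]
width: 0.15
```

Run:
```python
from h import *
s=status.read_state();print({k:np.round(s[k],3) for k in s})
```

```text
{'time': np.float64(5.325), 'q': array([ 0.388,  0.09 ,  2.015,  0.   ,  1.037, -1.141]), 'joint_vel': array([-0.002, -0.   ,  0.   ,  0.001,  0.   , -0.001]), 'joint_torque': array([ -0.314, -35.517, -31.393,  -0.146,  -0.474,   0.   ]), 'tool_pos': array([0.484, 0.224, 0.098]), 'tcp_rot': array([0.066, 3.141, 0.   ]), 'wrist_force': array([-0.868,  0.435,  4.723]), 'torque': array([ 0.042,  0.204, -0.001]), 'width': np.float64(0.15)}
```

Call:
{"fn": "move_arm", "kwargs": {
  "deltas": [
    [[0, 0, 0], [0, 0, 0.2], 1],
    [[0, 0, 0], [0, 0, 0.5], 1],
    [[0, 0, 0], [0, 0, 0.8], 1],
    [[0, 0, 0], [0, 0, 1], 1],
    [[0, 0, 0], [0, 0, 1], 1]
  ],
  "grip_force": 40
}}

```text
time: 5.95
tool_pos: [0.4843, 0.2246, 0.1987]
tcp_rot: [0.066, 3.139, 0.001]
wrist_force: [-0.1, -0.4, -3.0]
width: 0.149
```

Call:
{"fn": "move_arm", "kwargs": {
  "deltas": [
    [[0, 0, 0.04], [-0.2, -0.2, 0.2], 1],
    [[0, 0, 0.08], [-0.4, -0.5, 0.4], 1],
    [[0, 0, 0.12], [-0.5, -0.8, 0.5], 1],
    [[0, 0, 0.149], [-0.5, -1, 0.5], 1]
  ]
}}

```text
time: 6.45
tool_pos: [0.4323, 0.1232, 0.2468]
tcp_rot: [0.303, -3.126, 0.001]
wrist_force: [0.8, 0.3, -2.6]
width: 0.149
```

Call:
{"fn": "move_arm", "kwargs": {
  "deltas": [
    [[0, 0, 0], [0, -0.3, 0], 1],
    [[0, 0, 0], [0, -0.65, 0], 1],
    [[0, 0, 0], [0, -1, 0], 1]
  ]
}}

```text
time: 6.82
tool_pos: [0.4321, 0.0233, 0.2455]
tcp_rot: [0.301, -3.124, -0.0]
wrist_force: [0.2, 0.3, -2.1]
width: 0.146
```

Call:
{"fn": "move_arm", "kwargs": {
  "deltas": [
    [[0, 0, 0], [0, -0.3, 0], 1],
    [[0, 0, 0], [0, -0.65, 0], 1],
    [[0, 0, 0], [0, -1, 0], 1]
  ]
}}

```text
time: 7.2
tool_pos: [0.4322, -0.0765, 0.2455]
tcp_rot: [0.301, -3.124, -0.002]
wrist_force: [0.1, -0.0, -2.6]
width: 0.147
```

Call:
{"fn": "move_arm", "kwargs": {
  "deltas": [
    [[0, 0, 0], [0, -0.3, 0], 1],
    [[0, 0, 0], [0, -0.48, 0], 1],
    [[0, 0, 0], [0, -0.48, 0], 1],
    [[0, 0, 0], [0, -0.48, 0], 1],
    [[0, 0, 0], [0, -0.48, 0], 1]
  ]
}}

```text
time: 7.82
tool_pos: [0.4332, -0.1229, 0.2474]
tcp_rot: [0.302, -3.126, -0.001]
wrist_force: [0.4, 0.3, -2.8]
width: 0.148
```

Run:
```python
from h import *
s=status.read_state();print({k:np.round(s[k],4) for k in s if k[0]!='j'})
im,d,W=pts("top"); np.savez("top1.npz",im=im,d=d,W=W); im2,d,W=pts("scene"); np.savez("scene1.npz",im=im2,d=d,W=W)
a=cv2.resize(im[190:290,290:390],None,fx=4,fy=4,interpolation=cv2.INTER_CUBIC); b=cv2.resize(im2[130:330,170:370],None,fx=2,fy=2,interpolation=cv2.INTER_CUBIC)
save(np.hstack([a,b]),"c1.png")
```

```text
{'time': np.float64(7.825), 'q': array([-3.3190e-01, -1.9750e-01,  2.0020e+00,  3.0000e-04,  1.3381e+00,
       -2.0955e+00]), 'tool_pos': array([ 0.4332, -0.1229,  0.2474]), 'tcp_rot': array([ 3.0230e-01, -3.1262e+00, -1.0000e-03]), 'wrist_force': array([ 0.4326,  0.2592, -2.7585]), 'torque': array([ 0.056 ,  0.0038, -0.0559]), 'width': np.float64(0.1483)}
```

View pics/c1.png

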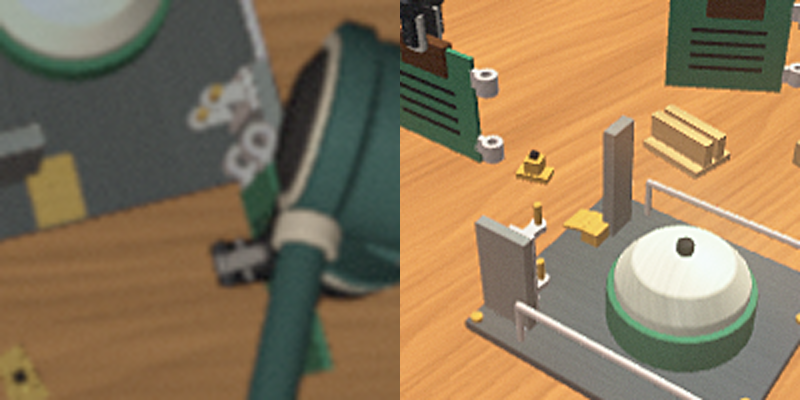

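Door held in the jaws (panel beneath gripper), knuckles clear in both views: top crop (262,132)/(237,163), scene crop (486,80)/(492,148). I check tilt and offsets with depth fits.

```bash
cat >> h.py <<'E'
from scipy.optimize import least_squares
def circ(P,r,cam):
    g0=np.median(P[:,:2],0); g0=g0+(g0-cam[:2])/np.linalg.norm(g0-cam[:2])*r*.6
    f=least_squares(lambda c:np.hypot(P[:,0]-c[0],P[:,1]-c[1])-r,g0,loss="soft_l1",f_scale=.0015)
    return f.x
E
python3 - <<'E'
from h import *
ci=camera_info("scene");cam=-np.array(ci["R"]).T@np.array(ci["t"])
S=np.load("scene1.npz");im=S["im"].astype(int);W=S["W"]
steel=(abs(im[...,0]-im[...,2])<40)&(im.min(2)>70)
brass=(im[...,0]>im[...,2]+60)
def box(c0,r,z0,z1,msk): return W[msk&(np.hypot(W[...,0]-c0[0],W[...,1]-c0[1])<r)&(W[...,2]>z0)&(W[...,2]<z1)]
k=(.508,-.1085)
q=steel&(np.hypot(W[...,0]-k[0],W[...,1]-k[1])<.03)&(W[...,2]>.14)
v,u=np.where(q);z=W[q][:,2];print("z hist",np.histogram(z,bins=np.arange(.15,.3,.005)))
for z0,z1 in((.165,.19),(.24,.265)):
    P=box(k,.025,z0,z1,steel); print("kn",len(P),circ(P,.011,cam),np.percentile(P[:,2],[2,98]))
for z0,z1 in((.047,.069),(.122,.144)):
    P=box((.564,-.1005),.012,z0,z1,brass); print("pin",len(P),circ(P,.004,cam) if len(P)>5 else 0)
# vertical edges of each knuckle in scene image
ct=camera_info("top")
f=lambda u,v:(290+(u+.5)/4-.5,190+(v+.5)/4-.5)
print("top: knU",cast(ct,*f(262,132),.267),"knL",cast(ct,*f(237,163),.192),"pinU",cast(ct,*f(214,91),.144),"pinL",cast(ct,*f(202,115),.069))
E
```

```text
z hist (array([ 0,  0,  0,  1,  2, 28, 34, 34, 63,  0,  0,  0,  0,  0,  0,  0,  0,
        0,  0,  6, 30, 28, 45, 64,  0,  4,  0,  0,  0]), array([0.15 , 0.155, 0.16 , 0.165, 0.17 , 0.175, 0.18 , 0.185, 0.19 ,
       0.195, 0.2  , 0.205, 0.21 , 0.215, 0.22 , 0.225, 0.23 , 0.235,
       0.24 , 0.245, 0.25 , 0.255, 0.26 , 0.265, 0.27 , 0.275, 0.28 ,
       0.285, 0.29 , 0.295]))
kn 99 [ 0.50557549 -0.11045832] [0.17452273 0.1898168 ]
kn 109 [ 0.50619701 -0.11023763] [0.24953006 0.26471151]
pin 27 [ 0.563626   -0.10331173]
pin 39 [ 0.56353208 -0.10349698]
top: knU [ 0.51294586 -0.10898192  0.267     ] knL [ 0.50639962 -0.10364048  0.192     ] pinU [ 0.56512259 -0.09923556  0.144     ] pinL [ 0.56284715 -0.09981706  0.069     ]
```

Scene fit: knuckle axis (0.506,-0.110) vertical, pin (0.5636,-0.1034). The wrist estimate gives the same relative shift (0.0577, 0.007). Now I descend, then slide in sideways.

Call:
{"fn": "move_arm", "kwargs": {
  "deltas": [
    [[0, 0, 0], [0, 0, -0.4], 1],
    [[0, 0, 0], [0, 0, -0.8], 1],
    [[0, 0, 0], [0, 0, -0.93], 1],
    [[0, 0, 0], [0, 0, -0.93], 1]
  ]
}}

```text
time: 8.43
tool_pos: [0.4331, -0.1233, 0.1546]
tcp_rot: [0.301, -3.126, -0.001]
wrist_force: [-0.3, -1.0, -2.1]
width: 0.148
```

Call:
{"fn": "move_arm", "kwargs": {
  "deltas": [
    [[0, 0, 0], [0.15, 0.02, 0], 1],
    [[0, 0, 0], [0.3, 0.04, 0], 1],
    [[0, 0, 0], [0.45, 0.055, 0], 1],
    [[0, 0, 0], [0.577, 0.07, 0], 1],
    [[0, 0, 0], [0.577, 0.07, 0], 1],
    [[0, 0, 0], [0.577, 0.07, 0], 1],
    [[0, 0, 0], [0.577, 0.07, 0], 1]
  ]
}}

```text
time: 9.3
tool_pos: [0.4906, -0.1166, 0.1547]
tcp_rot: [0.301, -3.126, -0.0]
wrist_force: [-0.2, -0.3, -3.1]
width: 0.149
```

```bash
cat > look.py <<'E'
from h import *
import sys
z0=float(sys.argv[1]); n=sys.argv[2]; k=(.565,-.1025)
s=status.read_state();print({k:np.round(s[k],4) for k in s if k[0]!='j'})
ci=camera_info("scene");cam=-np.array(ci["R"]).T@np.array(ci["t"])
im2,d,W=pts("scene");im=im2.astype(int)
save(cv2.resize(im2[190:300,190:300],None,fx=5,fy=5,interpolation=cv2.INTER_CUBIC),n)
steel=(abs(im[...,0]-im[...,2])<40)&(im.min(2)>70); brass=(im[...,0]>im[...,2]+60)
def box(c0,r,a,b,m): return W[m&(np.hypot(W[...,0]-c0[0],W[...,1]-c0[1])<r)&(W[...,2]>a)&(W[...,2]<b)]
for a in(z0,z0+.075):
    P=box(k,.018,a+.002,a+.0185,steel); print("kn",len(P),circ(P,.011,cam) if len(P)>5 else 0)
for a,b in((.047,.069),(.122,.144)):
    P=box(k,.014,a,b,brass); print("pin",len(P),circ(P,.004,cam) if len(P)>5 else 0)
E
python3 look.py .080 l1.png
```

```text
{'time': np.float64(9.3), 'q': array([-2.8270e-01, -2.2000e-02,  2.0182e+00, -1.0000e-04,  1.1461e+00,
       -2.0452e+00]), 'tool_pos': array([ 0.4906, -0.1166,  0.1547]), 'tcp_rot': array([ 3.0060e-01, -3.1265e+00, -3.0000e-04]), 'wrist_force': array([-0.2286, -0.277 , -3.1138]), 'torque': array([-0.0384,  0.0201,  0.0231]), 'width': np.float64(0.1487)}
kn 55 [ 0.56319323 -0.10845548]
kn 114 [ 0.56342866 -0.10406033]
pin 30 [ 0.56336271 -0.10333166]
pin 38 [ 0.56336474 -0.10370582]
```

View pics/l1.png

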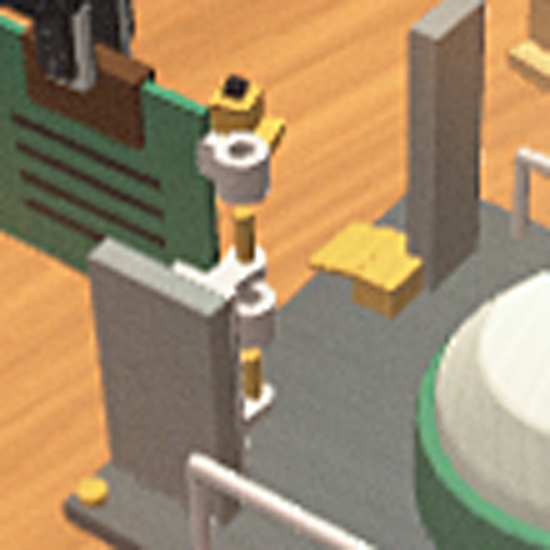

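View: upper knuckle (240,160) sits right over the upper pin (245,235), lower knuckle (255,305) over the lower pin (252,370). Fit agrees within 0.5 mm. Next: lower slowly, watching force.

Call:
{"fn": "move_arm", "kwargs": {
  "deltas": [
    [[0, 0, 0], [0, 0.004, -0.04], 1],
    [[0, 0, 0], [0, 0.004, -0.08], 1],
    [[0, 0, 0], [0, 0.004, -0.1], 1],
    [[0, 0, 0], [0, 0.004, -0.115], 1],
    [[0, 0, 0], [0, 0.004, -0.13], 1],
    [[0, 0, 0], [0, 0.004, -0.14], 1],
    [[0, 0, 0], [0, 0.004, -0.14], 1]
  ]
}}

```text
time: 10.22
tool_pos: [0.491, -0.1162, 0.1409]
tcp_rot: [0.301, -3.127, -0.0]
wrist_force: [-1.9, -0.2, -2.3]
width: 0.148
```

Call:
{"fn": "move_arm", "kwargs": {
  "deltas": [
    [[0, 0, 0], [-0.003, 0, -0.02], 1],
    [[0, 0, 0], [-0.003, 0, -0.04], 1],
    [[0, 0, 0], [-0.003, 0, -0.06], 1],
    [[0, 0, 0], [-0.003, 0, -0.06], 1]
  ]
}}

```text
time: 10.72
tool_pos: [0.4909, -0.1162, 0.1347]
tcp_rot: [0.301, -3.127, -0.0]
wrist_force: [-0.7, -0.3, -2.4]
width: 0.142
```

Call:
{"fn": "move_arm", "kwargs": {
  "deltas": [
    [[0, 0, 0], [0, 0, -0.03], 1],
    [[0, 0, 0], [0, 0, -0.06], 1],
    [[0, 0, 0], [0, 0, -0.09], 1],
    [[0, 0, 0], [0, 0, -0.12], 1],
    [[0, 0, 0], [0, 0, -0.12], 1]
  ]
}}

```text
time: 11.35
tool_pos: [0.4908, -0.1161, 0.1226]
tcp_rot: [0.301, -3.127, -0.0]
wrist_force: [-0.1, -0.5, -2.3]
width: 0.149
```

```bash
python3 look.py .050 l2.png
```

```text
{'time': np.float64(11.35), 'q': array([-2.8180e-01,  9.1000e-03,  2.0507e+00,  2.0000e-04,  1.0820e+00,
       -2.0446e+00]), 'tool_pos': array([ 0.4908, -0.1161,  0.1226]), 'tcp_rot': array([ 3.008e-01, -3.127e+00, -4.000e-04]), 'wrist_force': array([-0.1045, -0.4553, -2.3423]), 'torque': array([-0.0286,  0.1001, -0.0006]), 'width': np.float64(0.1494)}
kn 68 [ 0.56310755 -0.10409794]
kn 127 [ 0.56330215 -0.10339202]
pin 11 [ 0.56186982 -0.10212544]
pin 10 [ 0.5642884  -0.10061955]
```

View pics/l2.png

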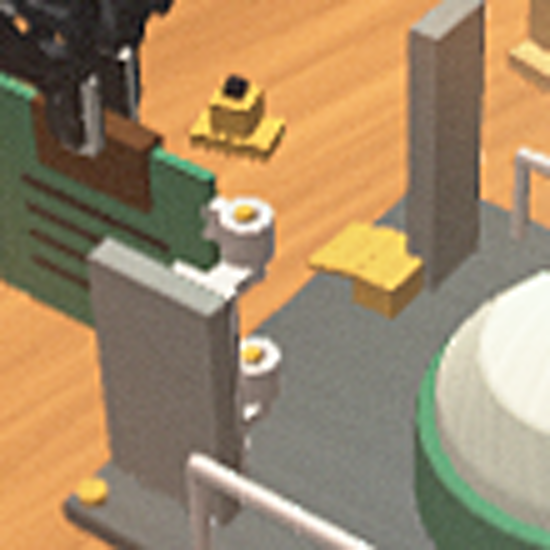

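Both pins show through the knuckle bores at (245,213) and (254,352), so both have engaged. The last few mm go in slowly.

Call:
{"fn": "move_arm", "kwargs": {
  "deltas": [
    [[0, 0, 0], [0, 0, -0.01], 1],
    [[0, 0, 0], [0, 0, -0.02], 1],
    [[0, 0, 0], [0, 0, -0.026], 1],
    [[0, 0, 0], [0, 0, -0.03], 1],
    [[0, 0, 0], [0, 0, -0.03], 1]
  ]
}}

```text
time: 12.02
tool_pos: [0.4909, -0.1163, 0.12]
tcp_rot: [0.301, -3.127, 0.0]
wrist_force: [-1.1, -1.0, -2.6]
width: 0.15
```

Call:
{"fn": "move_arm", "kwargs": {
  "deltas": [
    [[0, 0, 0], [0, 0, -0.006], 1],
    [[0, 0, 0], [0, 0, -0.012], 1],
    [[0, 0, 0], [0, 0, -0.012], 1]
  ]
}}

```text
time: 12.4
tool_pos: [0.4908, -0.1164, 0.1194]
tcp_rot: [0.301, -3.127, 0.0]
wrist_force: [-4.9, -0.1, 4.4]
width: 0.149
```

Call:
{"fn": "move_arm", "kwargs": {
  "deltas": [
    [[0, 0, 0], [0, 0, -0.006], 1],
    [[0, 0, 0], [0, 0, -0.01], 1],
    [[0, 0, 0], [0, 0, -0.01], 1]
  ]
}}

```text
time: 12.78
tool_pos: [0.4908, -0.1165, 0.1192]
tcp_rot: [0.301, -3.127, 0.001]
wrist_force: [-7.2, -0.2, 9.9]
width: 0.15
```

Seated: contact about 12 N up at z 0.119, as expected. Ease the pressure, open the jaws to a loose cage around the pad, and compute the arc.

Call:
{"fn": "move_arm", "kwargs": {
  "deltas": [
    [[0, 0, 0], [0, 0, 0.01], 1],
    [[0, 0, 0], [0, 0, 0.015], 0.5],
    [[0, 0, 0], [0, 0, 0.02], 0.5],
    [[0, 0, 0], [0, 0, 0.02], 0.5],
    [[0, 0, 0], [0, 0, 0.02], 0.5]
  ]
}}

```text
time: 13.4
tool_pos: [0.4911, -0.1162, 0.1197]
tcp_rot: [-0.301, 3.127, 0.0]
wrist_force: [-0.1, 0.2, -0.3]
width: 0.25
```

Run:
```python
from h import *
s=status.read_state();print({k:np.round(s[k],4) for k in s if k[0]!='j'})
P=np.array([.5653,-.1018]);g0=np.array([.4907,-.1163])
for i in range(0,103,5):
    a=np.radians(191-i); print(i,round(-i/90,3),((P+.076*np.array([np.cos(a),np.sin(a)])-g0)*10).round(3))
```

```text
{'time': np.float64(13.4), 'q': array([-2.8180e-01,  1.2200e-02,  2.0532e+00,  1.0000e-04,  1.0759e+00,
       -2.0446e+00]), 'tool_pos': array([ 0.4911, -0.1162,  0.1197]), 'tcp_rot': array([-0.3009,  3.1269,  0.    ]), 'wrist_force': array([-0.0824,  0.1505, -0.3016]), 'torque': array([ 0.0097,  0.0234, -0.0055]), 'width': np.float64(0.2496)}
0 0.0 [-0. -0.]
5 -0.056 [-0.01   0.066]
10 -0.111 [-0.014  0.132]
15 -0.167 [-0.012  0.198]
20 -0.222 [-0.005  0.264]
25 -0.278 [0.009 0.329]
30 -0.333 [0.027 0.392]
35 -0.389 [0.052 0.454]
40 -0.444 [0.081 0.513]
45 -0.5 [0.116 0.57 ]
50 -0.556 [0.155 0.623]
55 -0.611 [0.199 0.673]
60 -0.667 [0.247 0.719]
65 -0.722 [0.299 0.76 ]
70 -0.778 [0.355 0.796]
75 -0.833 [0.413 0.828]
80 -0.889 [0.474 0.855]
85 -0.944 [0.537 0.876]
90 -1.0 [0.601 0.891]
95 -1.056 [0.667 0.901]
100 -1.111 [0.733 0.905]
```

Call:
{"fn": "move_arm", "kwargs": {
  "deltas": [
    [[0, 0, -0.056], [-0.01, 0.066, 0], 0.5],
    [[0, 0, -0.111], [-0.014, 0.132, 0], 0.5],
    [[0, 0, -0.167], [-0.012, 0.198, 0], 0.5],
    [[0, 0, -0.222], [-0.005, 0.264, 0], 0.5],
    [[0, 0, -0.278], [0.009, 0.329, 0], 0.5],
    [[0, 0, -0.333], [0.027, 0.392, 0], 0.5],
    [[0, 0, -0.389], [0.052, 0.454, 0], 0.5],
    [[0, 0, -0.444], [0.081, 0.513, 0], 0.5],
    [[0, 0, -0.5], [0.116, 0.57, 0], 0.5],
    [[0, 0, -0.556], [0.155, 0.623, 0], 0.5],
    [[0, 0, -0.611], [0.199, 0.673, 0], 0.5],
    [[0, 0, -0.667], [0.247, 0.719, 0], 0.5],
    [[0, 0, -0.694], [0.273, 0.74, 0], 0.5],
    [[0, 0, -0.722], [0.299, 0.76, 0], 0.5],
    [[0, 0, -0.722], [0.299, 0.76, 0], 0.5],
    [[0, 0, -0.722], [0.299, 0.76, 0], 0.5]
  ]
}}

```text
time: 15.4
tool_pos: [0.5207, -0.0403, 0.1197]
tcp_rot: [-1.425, -2.8, 0.0]
wrist_force: [-0.1, -0.0, 1.0]
width: 0.252
```

```bash
python3 look.py .045 l3.png
```

```text
{'time': np.float64(15.4), 'q': array([-0.1249,  0.0465,  2.0181,  0.    ,  1.0773, -0.7541]), 'tool_pos': array([ 0.5207, -0.0403,  0.1197]), 'tcp_rot': array([-1.4248e+00, -2.7997e+00,  1.0000e-04]), 'wrist_force': array([-0.1127, -0.0355,  0.9589]), 'torque': array([0.0285, 0.0046, 0.0155]), 'width': np.float64(0.2519)}
kn 48 [ 0.56250342 -0.1041221 ]
kn 80 [ 0.56261312 -0.10239209]
pin 16 [ 0.56224315 -0.1026345 ]
pin 14 [ 0.56232829 -0.1019855 ]
```

View pics/l3.png

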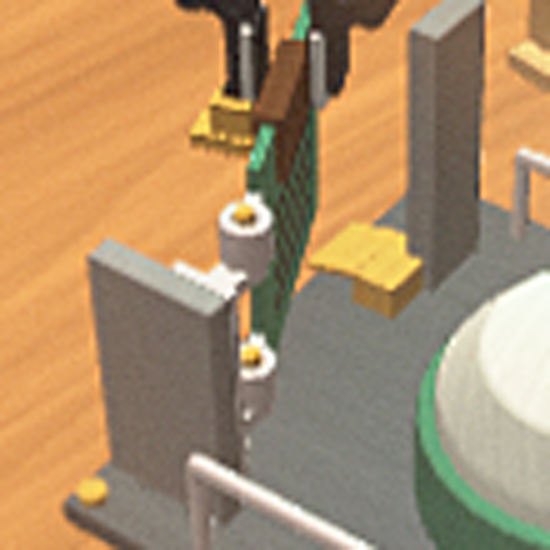

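Pins through both bores (245,213)/(252,355), knuckles down on their seats, door following the jaws at about 65°. The rest of the swing goes slowly.

Call:
{"fn": "move_arm", "kwargs": {
  "deltas": [
    [[0, 0, -0.028], [0.028, 0.018, 0], 0.5],
    [[0, 0, -0.056], [0.056, 0.036, 0], 0.5],
    [[0, 0, -0.083], [0.085, 0.052, 0], 0.5],
    [[0, 0, -0.111], [0.114, 0.068, 0], 0.5],
    [[0, 0, -0.139], [0.144, 0.082, 0], 0.5],
    [[0, 0, -0.167], [0.175, 0.095, 0], 0.5],
    [[0, 0, -0.195], [0.206, 0.106, 0], 0.5],
    [[0, 0, -0.222], [0.238, 0.116, 0], 0.5],
    [[0, 0, -0.222], [0.238, 0.116, 0], 0.5]
  ]
}}

```text
time: 16.58
tool_pos: [0.5446, -0.0287, 0.1198]
tcp_rot: [-1.889, -2.51, 0.0]
wrist_force: [-0.3, -0.7, -0.5]
width: 0.252
```

Call:
{"fn": "move_arm", "kwargs": {
  "deltas": [
    [[0, 0, -0.014], [0.016, 0.004, 0], 0.5],
    [[0, 0, -0.028], [0.032, 0.008, 0], 0.5],
    [[0, 0, -0.042], [0.048, 0.012, 0], 0.5],
    [[0, 0, -0.056], [0.064, 0.015, 0], 0.5],
    [[0, 0, -0.056], [0.064, 0.015, 0], 0.5]
  ]
}}

```text
time: 17.2
tool_pos: [0.5453, -0.0291, 0.1193]
tcp_rot: [-1.993, -2.419, 0.016]
wrist_force: [-14.5, -5.9, 10.8]
width: 0.251
```

Run:
```python
from h import *
s=status.read_state();print({k:np.round(s[k],4) for k in s if k[0]!='j'})
im2,d,W=pts("scene");np.savez("scene4.npz",im=im2,W=W)
im,d,W=pts("wrist")
save(np.hstack([cv2.resize(im2[150:290,200:310],None,fx=4,fy=4,interpolation=cv2.INTER_CUBIC)[:560,:440],cv2.resize(im,None,fx=.64,fy=.64)[:268][:268].repeat(1,0) if 0 else cv2.copyMakeBorder(cv2.resize(im[:,:],(359,269)),0,291,0,0,cv2.BORDER_CONSTANT)]),"l4.png")
```

```text
{'time': np.float64(17.2), 'q': array([-0.0959,  0.1003,  1.9611, -0.0051,  1.0919, -0.2861]), 'tool_pos': array([ 0.5453, -0.0291,  0.1193]), 'tcp_rot': array([-1.993 , -2.4192,  0.0161]), 'wrist_force': array([-14.5351,  -5.9005,  10.7675]), 'torque': array([-1.0902,  2.7626,  0.2033]), 'width': np.float64(0.2514)}
```

View pics/l4.png

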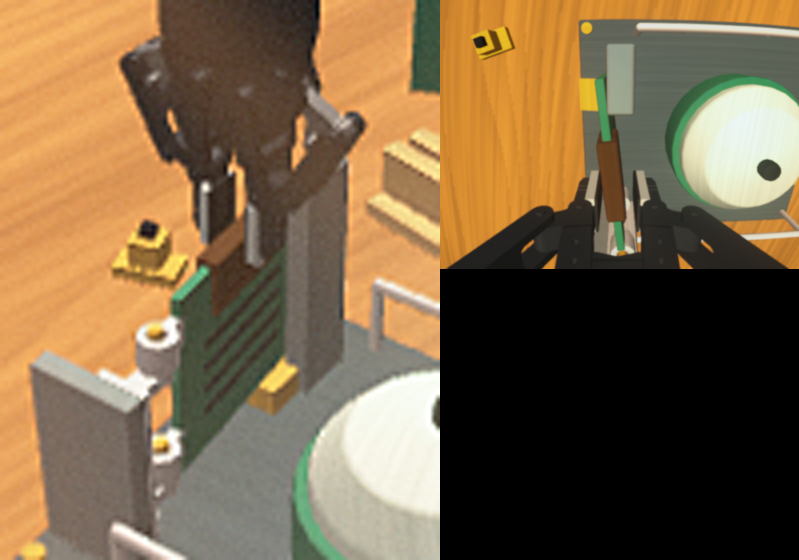

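The door is nearly shut, about 5° off, with the left finger on the pad. The 15 N push with upward force on the tool means finger friction is holding the door down while the ramp tries to lift it. I'll back off and advance with a small rise.

Call:
{"fn": "move_arm", "kwargs": {
  "deltas": [
    [[0, 0, 0], [-0.04, -0.01, 0], 0.5],
    [[0, 0, 0], [-0.07, -0.015, 0], 0.5],
    [[0, 0, 0], [-0.07, -0.015, -0.01], 0.5]
  ]
}}

```text
time: 17.68
tool_pos: [0.5444, -0.0285, 0.1189]
tcp_rot: [1.998, 2.423, 0.002]
wrist_force: [-0.1, -1.4, 1.3]
width: 0.254
```

Call:
{"fn": "move_arm", "kwargs": {
  "deltas": [
    [[0, 0, 0], [0.02, 0.004, 0.0], 0.5],
    [[0, 0, 0], [0.04, 0.007, 0.01], 0.5],
    [[0, 0, 0], [0.055, 0.01, 0.025], 0.5],
    [[0, 0, 0], [0.07, 0.013, 0.04], 0.5],
    [[0, 0, 0], [0.07, 0.013, 0.04], 0.5]
  ]
}}

```text
time: 18.3
tool_pos: [0.5448, -0.0282, 0.1189]
tcp_rot: [-1.991, -2.418, 0.016]
wrist_force: [-10.9, -4.8, -4.2]
width: 0.248
```

The stop is real. The axis sits +14 mm along guard x, so a door touching the post at x=4, y=138 makes about 5° with guard y, exactly the measured pose. The door is shut against the post. Next: ease off, open, retreat upward, check.

Call:
{"fn": "move_arm", "kwargs": {
  "deltas": [
    [[0, 0, 0], [-0.035, -0.007, -0.02], 0.5],
    [[0, 0, 0], [-0.06, -0.012, -0.04], 0.5],
    [[0, 0, 0], [-0.07, -0.013, -0.04], 0.5],
    [[0, 0, 0], [-0.08, -0.015, -0.04], 0.3],
    [[0, 0, 0], [-0.08, -0.015, -0.04], 0.0],
    [[0, 0, 0], [-0.08, -0.015, -0.04], 0.0],
    [[0, 0, 0], [-0.08, -0.015, -0.04], 0.0]
  ]
}}

```text
time: 19.18
tool_pos: [0.5432, -0.0288, 0.1189]
tcp_rot: [1.998, 2.424, 0.0]
wrist_force: [0.2, -0.1, -0.7]
width: 0.505
```

Call:
{"fn": "move_arm", "kwargs": {
  "deltas": [
    [[0, 0, 0], [0, 0, 0.1], 0],
    [[0, 0, 0], [0, 0, 0.25], 0],
    [[0, 0, 0], [0, 0, 0.5], 0],
    [[0, 0, 0], [0, 0, 0.8], 0],
    [[0, 0, 0], [-0.3, 0, 1], 0],
    [[0, 0, 0], [-0.6, 0, 1], 0],
    [[0, 0, 0], [-0.6, 0, 1], 0]
  ]
}}

```text
time: 20.05
tool_pos: [0.4822, -0.0289, 0.2206]
tcp_rot: [1.997, 2.422, 0.002]
wrist_force: [0.1, -0.1, 0.3]
width: 0.497
```

```bash
python3 look.py .045 dummy.png
python3 - <<'E'
from h import *
ims,d,W=pts("scene");im=ims.astype(int)
iw,_,Ww=pts("wrist")
save(np.hstack([cv2.resize(ims[150:290,190:300],None,fx=4,fy=4,interpolation=cv2.INTER_CUBIC),cv2.copyMakeBorder(cv2.resize(iw,(359,269)),0,291,0,0,cv2.BORDER_CONSTANT)]),"l5.png")
o=np.array([.551,-.104]);a=np.radians(11);x=np.array([np.cos(a),np.sin(a)]);y=np.array([-x[1],x[0]])
for nm,I,X in(("scene",im,W),("wrist",iw.astype(int),Ww)):
    g=(I[...,1]>I[...,0]+10); gx=(X[...,:2]-o)@x; gy=(X[...,:2]-o)@y; zz=X[...,2]
    m=g&(gy>.02)&(gy<.16)&(abs(gx)<.05)&(zz>.04)&(zz<.16)
    if m.sum()>20:
        p=np.polyfit(gy[m],gx[m],1); print(nm,m.sum(),"gx at y0,76,138",np.polyval(p,[0,.076,.138]).round(4),"gy max",gy[m].max(),"zmax",np.percentile(zz[m],99))
        for s in (.03,.06,.12,.14):
            q=m&(abs(gy-s)<.006); print(s, np.percentile(zz[q],[1,99]).round(4) if q.any() else 0)
E
```

```text
{'time': np.float64(20.05), 'q': array([-0.1113, -0.1171,  1.9825, -0.    ,  1.2738, -0.303 ]), 'tool_pos': array([ 0.4822, -0.0289,  0.2206]), 'tcp_rot': array([1.9974e+00, 2.4223e+00, 2.0000e-03]), 'wrist_force': array([ 0.1177, -0.0707,  0.2787]), 'torque': array([-0.0268,  0.004 ,  0.0049]), 'width': np.float64(0.497)}
kn 50 [ 0.56323221 -0.10237609]
kn 86 [ 0.56320203 -0.10203474]
pin 15 [ 0.56164488 -0.10172359]
pin 10 [ 0.56370567 -0.10479224]
scene 129 gx at y0,76,138 [ 0.0143  0.004  -0.0044] gy max 0.14044301083460597 zmax 0.15080949132779173
0.03 [0.0415 0.1508]
0.06 [0.0425 0.0977]
0.12 [0.0545 0.1493]
0.14 [0.1459 0.1474]
wrist 1845 gx at y0,76,138 [ 0.0099  0.0023 -0.0039] gy max 0.1598263861770173 zmax 0.15855757117971217
0.03 [0.0426 0.152 ]
0.06 [0.0404 0.0514]
0.12 [0.0529 0.1504]
0.14 [0.0473 0.1587]
```

View pics/l5.png

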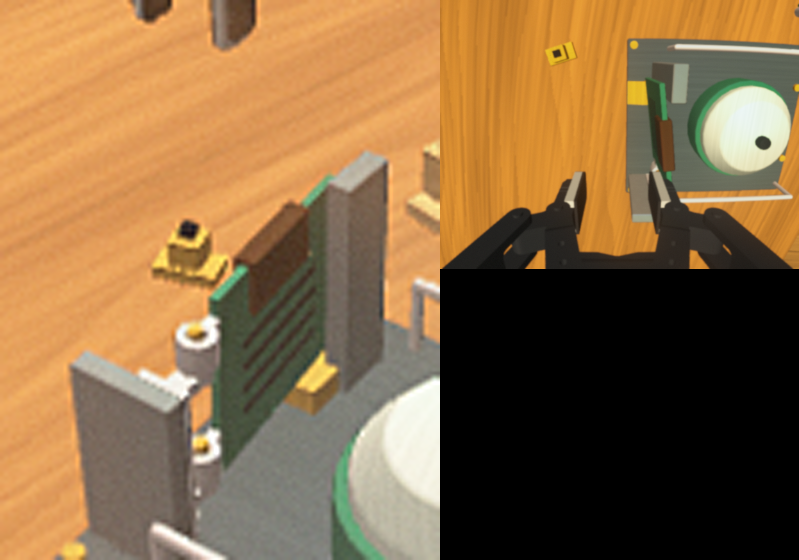

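Door closed or nearly so: free edge at (330,185) beside the post (345,180), brush holder in place. Whether it touches the post must be measured in numbers, since my picture budget is used up.

```bash
cat > gap.py <<'E'
from h import *
o=np.array([.551,-.104]);a=np.radians(11);x=np.array([np.cos(a),np.sin(a)]);y=np.array([-x[1],x[0]])
for nm in("wrist","top","scene"):
    I,d,X=pts(nm);I=I.astype(int);ci=camera_info(nm)
    gx=(X[...,:2]-o)@x*1000; gy=(X[...,:2]-o)@y*1000; zz=X[...,2]*1000
    g=(I[...,1]>I[...,0]+10)&(gy>20)&(gy<165)&(abs(gx)<40)
    grey=(abs(I[...,0]-I[...,2])<35)&(gy>110)&(gy<175)&(abs(gx)<40)
    pt=grey&(zz>154)&(zz<161)
    P=np.array([cast(ci,u,v,.157)[:2] for v,u in np.argwhere(pt)])-o
    px,py=P@x*1000,P@y*1000
    print(nm,"post",len(px),"x",np.percentile(px,[3,50,97]).round(1),"y",np.percentile(py,[3,97]).round(1))
    pf=grey&(zz>70)&(zz<150)&(gy>130)&(gy<162); print("   post side x",np.percentile(gx[pf],[5,50,95]).round(1) if pf.any() else 0)
    for y0,y1 in((24,44),(110,120),(120,130),(130,140),(140,150)):
        m=g&(gy>y0)&(gy<y1)&(zz>143)&(zz<158)
        m2=g&(gy>y0)&(gy<y1)&(zz>60)&(zz<143)
        print("  ",y0,m.sum(),"top x",np.percentile(gx[m],[10,50,90]).round(1) if m.any() else 0,"z",np.median(zz[m]).round(1) if m.any() else 0,"face x",m2.sum(),np.median(gx[m2]).round(1) if m2.any() else 0)
E
python3 gap.py
```

```text
wrist post 1589 x [ 3.4 10.9 18.6] y [126.3 163.5]
   post side x [-8.1  3.5  3.9]
   24 118 top x [ 6.   8.6 11.5] z 150.4 face x 137 7.0
   110 134 top x [-3.8 -1.7  0.9] z 149.2 face x 116 -4.1
   120 152 top x [-5.7 -2.9 -0.1] z 148.9 face x 195 -5.5
   130 189 top x [-6.9 -3.9  8.1] z 148.6 face x 207 -7.2
   140 111 top x [-7.4 -3.8 11.8] z 149.1 face x 143 -7.9
top post 77 x [ 4.4 12.3 19.5] y [126.9 163.7]
   post side x [-6.9  4.3  5.1]
   24 0 top x 0 z 0 face x 0 0
   110 0 top x 0 z 0 face x 0 0
   120 4 top x [-3.  -1.4 -0.1] z 149.9 face x 4 -4.9
   130 9 top x [-5.7 -4.2 -0.8] z 147.9 face x 15 -5.9
   140 6 top x [-7.  -5.2 -1.8] z 147.6 face x 9 -6.1
scene post 62 x [ 4.8 11.2 17.4] y [124.6 159.4]
   post side x [-3.1 18.  19.1]
   24 23 top x [ 6.3  9.3 11.4] z 149.8 face x 14 10.3
   110 5 top x [-4.1 -2.  -0.6] z 148.4 face x 1 -0.0
   120 8 top x [-5.  -4.1 -0.1] z 148.1 face x 0 0
   130 4 top x [-6.5 -5.9 -3.5] z 148.2 face x 0 0
   140 1 top x [-6.4 -6.4 -6.4] z 146.7 face x 0 0
```

Gap about 4 mm at the post's near edge: the door rests part-way on the ramp. I'll push near the free edge with the shut fingers, turned 90° so their narrow side leads.

Call:
{"fn": "move_arm", "kwargs": {
  "deltas": [
    [[0, 0, -0.11], [0.02, 0.06, 0], 1],
    [[0, 0, -0.22], [0.05, 0.15, 0], 1],
    [[0, 0, -0.33], [0.08, 0.25, 0], 1],
    [[0, 0, -0.44], [0.115, 0.36, 0], 1],
    [[0, 0, -0.55], [0.115, 0.36, 0], 1],
    [[0, 0, -0.66], [0.115, 0.36, 0], 1],
    [[0, 0, -0.77], [0.115, 0.36, 0], 1],
    [[0, 0, -0.88], [0.115, 0.36, 0], 1],
    [[0, 0, -1], [0.115, 0.36, 0], 1],
    [[0, 0, -1], [0.115, 0.36, 0], 1],
    [[0, 0, -1], [0.115, 0.36, 0], 1]
  ],
  "grip_force": 20
}}

```text
time: 21.72
tool_pos: [0.4947, 0.0072, 0.2186]
tcp_rot: [-3.127, -0.306, 0.001]
wrist_force: [0.6, -0.3, 0.3]
width: 0.0
```

Call:
{"fn": "move_arm", "kwargs": {
  "deltas": [
    [[0, 0, 0], [-0.1, 0, -0.2], 1],
    [[0, 0, 0], [-0.1, 0, -0.5], 1],
    [[0, 0, 0], [-0.1, 0, -0.8], 1],
    [[0, 0, 0], [-0.1, 0, -1], 1],
    [[0, 0, 0], [-0.1, 0, -1], 1]
  ]
}}

```text
time: 22.35
tool_pos: [0.4827, 0.0072, 0.1169]
tcp_rot: [-3.126, -0.304, 0.007]
wrist_force: [0.8, -0.1, 0.7]
width: 0.0
```

Call:
{"fn": "move_arm", "kwargs": {
  "deltas": [
    [[0, 0, 0], [0.03, 0.006, -0.12], 1],
    [[0, 0, 0], [0.06, 0.012, -0.15], 1],
    [[0, 0, 0], [0.1, 0.02, -0.15], 1],
    [[0, 0, 0], [0.14, 0.027, -0.15], 1],
    [[0, 0, 0], [0.18, 0.035, -0.15], 1],
    [[0, 0, 0], [0.2, 0.039, -0.15], 1],
    [[0, 0, 0], [0.22, 0.043, -0.15], 1],
    [[0, 0, 0], [0.22, 0.043, -0.15], 1]
  ]
}}

```text
time: 23.35
tool_pos: [0.5066, 0.0115, 0.1038]
tcp_rot: [-3.127, -0.301, 0.0]
wrist_force: [-0.7, 0.4, -0.0]
width: -0.001
```

Call:
{"fn": "move_arm", "kwargs": {
  "deltas": [
    [[0, 0, 0], [0.02, 0.004, 0], 1],
    [[0, 0, 0], [0.035, 0.007, 0], 1],
    [[0, 0, 0], [0.05, 0.01, 0], 1],
    [[0, 0, 0], [0.065, 0.013, 0], 1],
    [[0, 0, 0], [0.065, 0.013, 0], 1]
  ]
}}

```text
time: 23.98
tool_pos: [0.5131, 0.0128, 0.1038]
tcp_rot: [3.127, 0.301, 0.0]
wrist_force: [0.8, 0.6, 0.4]
width: 0.001
```

Call:
{"fn": "move_arm", "kwargs": {
  "deltas": [
    [[0, 0, 0], [0.01, 0.002, 0], 1],
    [[0, 0, 0], [0.02, 0.004, 0], 1],
    [[0, 0, 0], [0.03, 0.006, 0], 1],
    [[0, 0, 0], [0.03, 0.006, 0], 1]
  ]
}}

```text
time: 24.48
tool_pos: [0.5138, 0.013, 0.1036]
tcp_rot: [3.127, 0.301, -0.007]
wrist_force: [-7.2, -0.9, 6.0]
width: -0.004
```

```bash
python3 gap.py
```

```text
wrist post 5213 x [-6.8 11.4 20.2] y [115.9 161.7]
   post side x [-2.2 19.5 20. ]
   24 1032 top x [ 9.  12.6 14.2] z 150.4 face x 2149 13.2
   110 538 top x [-0.   3.6  5.2] z 148.5 face x 1031 4.7
   120 382 top x [-2.   2.5  8.4] z 148.7 face x 527 3.9
   130 207 top x [-2.5 -1.1 13.7] z 149.2 face x 14 -6.5
   140 78 top x [-3.3 -2.   4.2] z 148.5 face x 0 0Traceback (most recent call last):
  File "gap.py", line 9, in <module>
    P=np.array([cast(ci,u,v,.157)[:2] for v,u in np.argwhere(pt)])-o
      ~~~~~~~~~~~~~~~~~~~~~~~~~~~~~~~~~~~~~~~~~~~~~~~~~~~~~~~~~~~~^~
ValueError: operands could not be broadcast together with shapes (0,) (2,)
```

Pressed, the back face is at x≈3.9, against the post's 4. Back off and see whether it stays.

Call:
{"fn": "move_arm", "kwargs": {
  "deltas": [
    [[0, 0, 0], [-0.02, -0.004, 0], 1],
    [[0, 0, 0], [-0.05, -0.01, 0], 1],
    [[0, 0, 0], [-0.15, -0.03, 0], 1],
    [[0, 0, 0], [-0.3, -0.06, 0], 1],
    [[0, 0, 0], [-0.3, -0.06, 0], 1]
  ]
}}

```text
time: 25.2
tool_pos: [0.4843, 0.0072, 0.1034]
tcp_rot: [-3.127, -0.3, 0.001]
wrist_force: [0.4, -0.7, 0.5]
width: 0.004
```

```bash
sed -i 's/    P=np.array/    if not pt.any(): continue\n    P=np.array/' gap.py; python3 gap.py
```

```text
wrist post 5908 x [-35.8  12.3  20.2] y [120.1 161.9]
   post side x [-2.3 19.5 19.7]
   24 1043 top x [ 8.5 11.6 13.8] z 150.7 face x 1095 13.3
   110 510 top x [-0.2  2.5  4.5] z 148.9 face x 538 4.1
   120 445 top x [-1.4  0.9  4.4] z 148.9 face x 300 3.2
   130 434 top x [-2.5 -0.2 15.1] z 148.9 face x 0 0
   140 185 top x [-3.3 -1.   1. ] z 148.5 face x 0 0
top post 3 x [ 6.5  9.  11.5] y [145.9 147.2]
   post side x [4.9 5.  5. ]
   24 0 top x 0 z 0 face x 0 0
   110 0 top x 0 z 0 face x 0 0
   120 0 top x 0 z 0 face x 0 0
   130 0 top x 0 z 0 face x 0 0
   140 2 top x [ 5.6  8.2 10.9] z 153.4 face x 1 5.0
scene post 84 x [-35.9  10.1  18.5] y [113.6 159. ]
   post side x [17.  18.2 19.3]
   24 15 top x [ 7.3 10.  11.7] z 149.6 face x 15 11.4
   110 6 top x [-0.1  0.4  2.4] z 147.7 face x 2 2.7
   120 9 top x [-2.7 -0.7  3.4] z 147.6 face x 1 1.7
   130 1 top x [-3.2 -3.2 -3.2] z 147.4 face x 0 0
   140 0 top x 0 z 0 face x 0 0
```

It stays, within about 0.7 mm of the post. One more gentle push, a little further, then a slow release.

Call:
{"fn": "move_arm", "kwargs": {
  "deltas": [
    [[0, 0, 0], [0.15, 0.03, -0.03], 1],
    [[0, 0, 0], [0.25, 0.05, -0.03], 1],
    [[0, 0, 0], [0.285, 0.056, -0.02], 1],
    [[0, 0, 0], [0.3, 0.06, -0.01], 1],
    [[0, 0, 0], [0.31, 0.062, 0], 1],
    [[0, 0, 0], [0.32, 0.064, 0.005], 1],
    [[0, 0, 0], [0.325, 0.065, 0.01], 1],
    [[0, 0, 0], [0.325, 0.065, 0.01], 1]
  ]
}}

```text
time: 26.35
tool_pos: [0.5136, 0.013, 0.1017]
tcp_rot: [3.127, 0.302, -0.016]
wrist_force: [-7.3, -3.2, -5.1]
width: -0.0
```

```bash
python3 gap.py | head -8
```

```text
wrist post 5327 x [-6.2 11.6 20.3] y [116.7 161.7]
   post side x [-2.  19.5 20. ]
   24 1082 top x [ 9.  12.6 14.1] z 150.4 face x 2240 13.2
   110 557 top x [-0.   3.7  5.2] z 148.7 face x 1099 4.7
   120 373 top x [-1.8  2.5  7.4] z 148.8 face x 554 3.9
   130 179 top x [-2.6 -1.4 12.3] z 149.0 face x 10 -6.3
   140 71 top x [-3.2 -2.   3.8] z 148.7 face x 0 0
scene post 82 x [-7.3 10.5 18.5] y [113.6 159. ]
```

Call:
{"fn": "move_arm", "kwargs": {
  "deltas": [
    [[0, 0, 0], [-0.015, -0.003, 0], 1],
    [[0, 0, 0], [-0.03, -0.006, 0], 1],
    [[0, 0, 0], [-0.045, -0.009, 0], 1],
    [[0, 0, 0], [-0.07, -0.013, 0], 1],
    [[0, 0, 0], [-0.15, -0.03, 0], 1],
    [[0, 0, 0], [-0.35, -0.07, 0], 1],
    [[0, 0, 0], [-0.4, -0.08, 0.3], 1],
    [[0, 0, 0], [-0.4, -0.08, 0.8], 1],
    [[0, 0, 0], [-0.4, -0.08, 0.8], 1]
  ]
}}

```text
time: 27.62
tool_pos: [0.4827, 0.0058, 0.1907]
tcp_rot: [3.126, 0.301, 0.019]
wrist_force: [-0.1, -0.2, 0.3]
width: 0.004
```

```bash
python3 gap.py; python3 look.py .045 dummy2.png
```

```text
wrist post 2052 x [ 2.6 10.2 17.8] y [125.9 162.7]
   post side x [-3.1 19.7 19.9]
   24 399 top x [ 8.3 11.2 13.7] z 150.9 face x 235 13.6
   110 179 top x [-0.1  2.2  4.4] z 149.0 face x 9 4.3
   120 162 top x [-1.3  1.   3.6] z 149.0 face x 15 3.2
   130 171 top x [-3.  -0.6  1.7] z 148.7 face x 0 0
   140 85 top x [-3.8 -1.3  1.4] z 148.6 face x 0 0
scene post 63 x [ 4.8 11.  17.2] y [123.4 159.3]
   post side x [17.1 18.3 19.4]
   24 16 top x [ 7.9  9.7 11.1] z 150.1 face x 10 10.9
   110 6 top x [-1.7  0.4  1.5] z 147.2 face x 1 2.4
   120 7 top x [-2.5 -0.3  3. ] z 147.8 face x 1 1.1
   130 1 top x [2.3 2.3 2.3] z 155.0 face x 0 0
   140 0 top x 0 z 0 face x 0 0
{'time': np.float64(27.775), 'q': array([-3.9900e-02, -1.0040e-01,  2.0343e+00,  1.0000e-04,  1.2069e+00,
        1.3390e+00]), 'tool_pos': array([0.4784, 0.0059, 0.1848]), 'tcp_rot': array([-3.1271e+00, -3.0090e-01, -1.3000e-03]), 'wrist_force': array([-0.7483,  0.1007, -0.2806]), 'torque': array([-0.0054,  0.0082, -0.0229]), 'width': np.float64(0.0001)}
kn 62 [ 0.56358656 -0.10105837]
kn 83 [ 0.56327203 -0.10207308]
pin 12 [ 0.56216452 -0.10216535]
pin 10 [ 0.56293251 -0.10457561]
```

The door stays against the post after release: back at x≈3.2 to 3.6, post front at about 2.2 to 2.6 in the same view. The top by the hinge is at z 150.9 mm, against 151 when fully seated. The robot is clear.

```bash
python3 -c "
from workcell import order
print(order.finish_job())"
```

```text
the job is handed in; nothing more can be done
None
```

The door is hung on both pins and swung shut against the latch post, and I handed the job in at about 28 s of the 72 s allowed.

- **Finding the hinge:** the true axis was about 14 mm along the guard's +x from the mark. The wrist and scene cameras agreed on the shift needed within about 0.5 mm.
- **Hanging the door:** both pins showed through the knuckle bores. The wrist sensor read up to about 10 N upward as the knuckles reached their seats.
- **Swinging it shut:** I swung it with the jaws loosely around the grip pad. After the first release it sat about 4 mm short of the post, on the ramp. Two gentle pushes near its free edge with the shut fingers closed the gap.
- **Forces:** the highest I read at the end of any move was about 19 N at the wrist, during the first shut attempt, when finger friction held the door down on the ramp.

**Last checks, robot clear of everything:**
- In one wrist view the door's back was at guard x of about 3.2 to 3.6 mm and the post's front at about 2.2 to 2.6 mm, which I take as touching.
- The top by the hinge was at z 150.9 mm, against 151 mm when fully seated.
- The scene camera, with very few pixels on the door's back, put it 1 to 2 mm further from the post than the wrist camera did.
- The wrist camera shows the free edge about 2 mm lower than the hinge end. I could not confirm separately that it sits on the sill.
- I never touched the brush holder, tubes or spindle. The brush holder stood in place in the last picture I viewed, but I did not re-measure the tubes or spindle.

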